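Show the coated edge of a microscope stage plate

ROBOT

A 6-joint arm with a two-finger parallel gripper is mounted at the origin on the work surface. World frame = base frame: x ahead of the robot, y to its left, z up, the work surface at z = 0. Lengths are in m, angles in rad, forces in N, time in s.
With the tool pointing down it reaches from about 0.35 to 0.975 m from the base axis. Payload 4.9 kg.
Tool frame: the origin (TCP) lies at the very end of the fingers, on their centre line; the grasp point (between the pads) lies 19 mm behind it; z points along the fingers, y is the direction in which the jaws open and shut (so a half turn about z gives the same grasp; the last joint's range is limited). The gripper opens to 85 mm and grips with 20 to 120 N. Pads are 22 mm wide; open, the fingers measure 114 mm over their backs; the gripper's body (76 mm by 85 mm) begins 54 mm behind the grasp point. The pads swing forward as they close: fully open they stand 13 mm farther back than shut.
Start: joints at [-1.467, 0.053, 1.613, -0, 1.476, -0.119], TCP at [0.138, -0.61, 0.231] pointing down, gripper open.
Joint ranges: [-3.01, 3.01], [-1.01, 2.22], [0.06, 2.58], [-1.02, 4.17], [0.09, 2.62], [-3.14, 3.14]. Speed limits (rad/s): [2.57, 2.57, 3.14, 3.14, 3.14, 3.14].

INTERFACE

Orientations are given as a rotation vector (axis times angle).
In Python, from station import ctrl gives the robot as it stands.
- The arm moves only by the tool apply_moves, never from a script. Its argument "deltas" is a list of rows, each a list of 5 numbers: the shift along the tool's x, y, z in m, then the turn about the tool's z in rad, then the gripper's target within -1 to 1 (fully open at 1, half-way at 0, shut at -1). A call has exactly 8 rows; each row shifts and turns the pose as measured when the row begins, along the tool's axes as they then stand; what a row does not reach is not made up. A row lasts 1/8 s, in which the tool goes at most 62.5 mm and 10.7 degrees, less where a joint would pass 70% of its speed; a pose out of reach is approached as far as the arm can. A call with a gripper value outside its range is refused whole. The fingers move at their own pace and stop on an object; "grip_force" is the grip in N (left out, the last holds). Time passes only in rows, so rows that do not move let the fingers close, or fill a call up. It gives the time, the measured TCP pose, the force and the opening at its end, in the units of the state.
- ctrl.get_obs(): the state, without advancing time (a new reading comes with each control period).
- ctrl.get_image(name): name is "scene" or "top" or "wrist"; returns a dict with "img" (400x640x3 uint8, red, green, blue), "range_z" (400x640 float32, m along the optical axis (not along the pixel's ray), 0 where there is no reading), "mtx" (3x3 intrinsics, pixels), "eye" and "attitude" of the camera in the world; the wrist camera has in their place "mount" (4x4, takes a point from camera to tool coordinates, whose origin is the TCP and whose axes are the flange's). Camera axes: x right, y down, z forward; pixel columns grow to the right and rows downward; lengths in m; the calibration is good to about 2 mm. A picture is of the moment at which its call begins: read the wrist's pose just before it.
- ctrl.finish_job(): hands the job in, once; it reports no verdict.
Trained networks look in a picture, given as the dict that the camera call returned (one of the last four; its "shot" number tells which), for a name from the list of things; names that differ only in an ending like _2 or _b are one class to them, and where a whole thing is asked for, a point or a joint stands for the part that bears it (a point fixed in the world has none). Each returns a list of dicts, best first, with "confidence" (0 to 1); they miss things now and then, are a little off and sometimes report something else, mostly with a low value. They report only what shows in the picture. A call takes as long as a camera call. They do not tell look-alikes from the thing itself.
- ctrl.search_frame(picture, target): "extent" ([left, top, width, height] in pixels, round what is visible of it).
- ctrl.spot_point(picture, target): "uv" ([column, row] in pixels: a listed point, or the origin of a listed thing).
The state is a dict: "t": time; "q": joint angles; "dq": joint speeds; "effort": joint torques, N m; "tool_pos": TCP position; "tool_rot": TCP orientation; "contact_force": force on the tool from outside, world axes, zero at the start; "wrist_torque": the same for the moment, N m; "opening": finger opening in m.
Only numpy, scipy, OpenCV 4.12 (cv2) and the standard library are available. Lean on these libraries where they do the work, as an engineer would, in place of code of your own. Each camera call takes 0.05 s, during which the arm holds its last target.

TASK

Push the thin black stage plate along the ledge, with the fingertips only, until its whole orange band sticks out past the open end of the ledge for edge inspection, while the white line behind the band stays on the ledge. Leave the plate lying flat, about square to the ledge and near the middle of its width, and take the hand away. Do not pick the plate up, let it tip or fall, or disturb the loose microscope parts standing around the ledge.

Things in the scene. Friction and masses are not known exactly. Their poses are not given: they have to be found in the camera images.
- ledge: Fixed bench step, grey top on white panels. The level top is 180 mm wide (x), 360 mm long (y), 80 mm above the bench, with no rim or fence. Origin: centre of the footprint, at bench height. Its y runs along its length; its -y end, to the robot's right and turned by up to 0.4 rad, is the open end that the plate is to overhang.
- ledge_end (a point): Middle of the top edge of the ledge's open end, at the height of the top surface (80 mm); its axes are the ledge's.
- plate: Loose black metal plate, 90 mm wide (x), 130 long (y), 6 thick, 0.13 to 0.27 kg, flat on the ledge, turned from it by up to 0.22 rad; slides under 1 to 3 N. Origin: centre of its underside. Its -y end leads, towards the open end: orange for the first 30 mm, then 20 mm black, then a white line 50 to 54 mm from the leading edge. It tips with over 65 mm overhanging.
- plate_lead (a point): Middle of the plate's leading edge (orange end), on its top face, 65 mm from the plate's centre.
- eyepiece: Loose eyepiece standing on the bench, a bystander: steel sleeve 24 mm in diameter, black top 34 mm in diameter, 50 mm high. Origin: centre of its underside.
- objective: Loose steel objective lens with a yellow ring standing on the bench, a bystander: 28 mm in diameter, 45 mm high. Origin: centre of its underside.
- focus_knob: Loose black focus knob with a grey boss standing on the bench, a bystander: 42 mm in diameter, 36 mm high. Origin: centre of its underside.
There are look-alikes about, which are no part of the job. Of the things shaped like the plate, the black one is meant.

How it is judged:
By the outcome, as a careful person would: the job done as asked, in the order asked, and still so for the second after the job is handed in, with the robot touching nothing.
It also fails if it takes over 38 s, if anything falls off the work surface, if the arm or the gripper's body presses on something with over 40 N, if the wrist force passes 120 N, or if a joint passes its speed limit or range.

## Working session

There is one attempt and no reset: what is moved stays moved. The work goes in short steps, Python scripts to look and compute and a tool call to move; the robot and the scene stay as the last step left them, time stands still between calls to the robot, and variables do not carry over. Pictures are saved under pics/ and viewed, and the job is handed in when it is done.

Besides the shell and the picture viewer there is one more tool, called after ">>>" by a JSON object that holds its "name" and its "arguments". apply_moves: Moves the arm, as the interface text tells. Its arguments: {"type":"object","properties":{"deltas":{"type":"array"},"grip_force":{"type":"number"}},"required":["deltas"]}

```bash
mkdir -p pics; ls
python3 - <<'E'
from station import ctrl
import cv2,pickle
o=ctrl.get_obs(); print(o)
for n in ("scene","top"):
    p=ctrl.get_image(n); cv2.imwrite(f"pics/{n}1.png",p["img"][:,:,::-1]); pickle.dump(p,open(f"{n}1.pkl","wb"))
    print(n,p["mtx"],p["eye"],p["attitude"])
    for t in ("ledge_end","plate_lead","plate","ledge","eyepiece","objective","focus_knob"):
        print(t,ctrl.spot_point(p,t)[:3], ctrl.search_frame(p,t)[:3]) if n=="top" else None
E
```

```text
pics
{'t': 0.0, 'q': array([-1.46700524e+00,  5.33675039e-02,  1.61430407e+00, -9.93713698e-06,
        1.47601856e+00, -1.19021313e-01]), 'dq': array([-0.00054038,  0.00074543,  0.00091137, -0.00015326,  0.00154606,
        0.0014183 ]), 'effort': array([ 2.04473254e-03, -3.93682158e+01, -3.70178175e+01,  4.45964332e-06,
        7.26555591e-03,  8.80534472e-07]), 'tool_pos': array([ 0.13802701, -0.60891934,  0.23005042]), 'tool_rot': array([-3.12003246e+00, -3.49037655e-01, -9.54589662e-06]), 'contact_force': array([0.55178778, 0.25365084, 0.01227387]), 'wrist_torque': array([-0.01278006,  0.01443688, -0.02122953]), 'opening': 0.08569860218593524}
scene [[378.81558553   0.         322.70284425]
 [  0.         378.81558553 196.61453939]
 [  0.           0.           1.        ]] [ 1.05100464 -0.18948626  0.59423382] [-1.98376691 -1.51869787  0.60616113]
top [[504.20256834   0.         314.37709916]
 [  0.         504.20256834 202.5154158 ]
 [  0.           0.           1.        ]] [ 0.40897278 -0.05188902  1.02175645] [-2.16426128  2.11901773 -0.23105461]
ledge_end [{'uv': [329.1, 1
[... 649 characters left out ...]
229.9, 75.4, 67.4], 'confidence': 0.85}]
ledge [] [{'extent': [138.5, 128.6, 212.0, 153.6], 'confidence': 0.7}, {'extent': [196.1, 174.0, 78.2, 63.2], 'confidence': 0.64}, {'extent': [364.5, 130.8, 19.8, 22.5], 'confidence': 0.47}]
eyepiece [{'uv': [206.7, 146.8], 'confidence': 0.6}] [{'extent': [199.3, 133.4, 16.1, 20.2], 'confidence': 0.82}]
objective [{'uv': [397.6, 174.4], 'confidence': 0.63}] [{'extent': [394.9, 169.8, 15.3, 13.5], 'confidence': 0.62}, {'extent': [141.2, 130.4, 205.6, 152.4], 'confidence': 0.58}, {'extent': [363.8, 132.1, 22.1, 22.3], 'confidence': 0.57}]
focus_knob [{'uv': [371.2, 144.7], 'confidence': 0.63}] [{'extent': [365.3, 130.4, 16.9, 21.5], 'confidence': 0.78}]
```

View pics/top1.png

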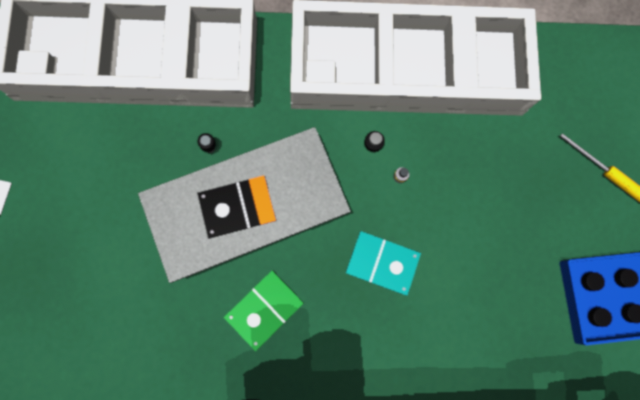

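View pics/scene1.png

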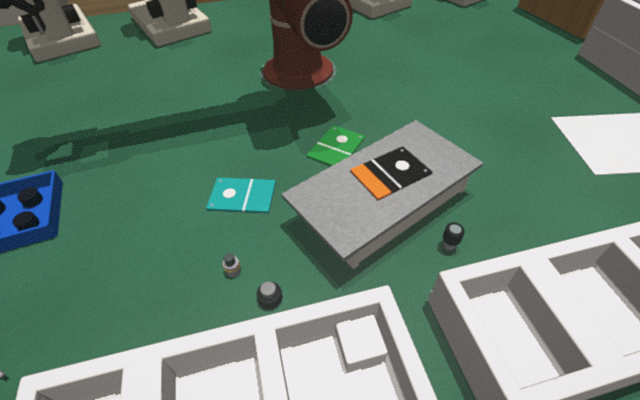

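The top view shows the grey ledge at columns 138–350, with its open end on the right at (317,128)–(350,212). The black plate is centred near (236,207) with orange leading at about (262,200). The green and teal plates are look-alikes. The knob (374,140), objective (402,174) and eyepiece (206,142) stand nearby.

```bash
cat > h.py <<'E'
import numpy as np,cv2
from scipy.spatial.transform import Rotation as R
def ray(p,uv,z):
    uv=np.atleast_2d(np.array(uv,float)); K=p["mtx"]
    d=np.c_[(uv[:,0]-K[0,2])/K[0,0],(uv[:,1]-K[1,2])/K[1,1],np.ones(len(uv))]
    a=np.array(p["attitude"]); M=a if a.shape==(3,3) else R.from_rotvec(a).as_matrix()
    w=d@M.T; e=p["eye"]; s=(z-e[2])/w[:,2]
    return e+w*s[:,None]
def rect(p,mask,z):
    c=max(cv2.findContours(mask.astype(np.uint8),cv2.RETR_EXTERNAL,cv2.CHAIN_APPROX_NONE)[0],key=cv2.contourArea)
    w=ray(p,c[:,0,:],z)[:,:2].astype(np.float32)
    (cx,cy),(a,b),_=r=cv2.minAreaRect(w*1000)
    B=cv2.boxPoints(r); e=B[1]-B[0]; f=B[2]-B[1]
    L=e if np.linalg.norm(e)>np.linalg.norm(f) else f
    if L[1]<0:L=-L   # +y of object is world +y-ish
    th=np.arctan2(L[1],L[0])-np.pi/2
    return np.array([cx,cy])/1000,th,sorted((a,b)),B
def measure(p):
    hsv=cv2.cvtColor(p["img"],cv2.COLOR_RGB2HSV); H,S,V=cv2.split(hsv)
    # world heights
    uu,vv=np.meshgrid(np.arange(640),np.arange(400)); K=p["mtx"]; rz=p["range_z"]
    M=R.from_rotvec(p["attitude"]).as_matrix()
    P=np.stack([(uu-K[0,2])/K[0,0]*rz,(vv-K[1,2])/K[1,1]*rz,rz],-1)@M.T+p["eye"]
    return H,S,V,P
E
python3 - <<'E'
import pickle;from h import *
p=pickle.load(open("top1.pkl","rb"))
H,S,V,P=measure(p)
print(P[205,300],P[207,222],P[300,450])
win=np.zeros((400,640),bool);win[110:290,125:360]=1
led=win&(P[...,2]>.07)&(P[...,2]<.1)&(p["range_z"]>0)
led2=win&((S<60)&(V>90)); 
for m in(led,led2):
    c,th,sz,B=rect(p,m,.08);print("ledge",c,th,sz,B)
w2=np.zeros((400,640),bool);w2[170:245,190:285]=1
org=w2&(H>5)&(H<25)&(S>150)
blk=w2&((V<60)|org); 
c,th,sz,B=rect(p,cv2.morphologyEx((w2&((V<80)|org)).astype(np.uint8),cv2.MORPH_CLOSE,np.ones((9,9))),.086);print("plate",c,th,sz,B)
c,th,sz,B=rect(p,org,.086);print("orange",c,th,sz)
for n,uv,z in(("eye",(207,142),.05),("obj",(402,174),.045),("knob",(375,139),.036)):print(n,ray(p,uv,z))
E
```

```text
[ 0.57667679 -0.05531321  0.07825094] [0.56822853 0.09081488 0.08441486] [ 4.04003637e-01 -3.61422828e-01 -2.16502138e-04]
ledge [0.57925549 0.04984013] 0.4003116 [180.72634887695312, 359.27362060546875] [[ 426.03104   180.05975 ]
 [ 566.0419   -150.80954 ]
 [ 732.48      -80.379486]
 [ 592.4691    250.4898  ]]
ledge [0.57969507 0.04993842] 0.4001286 [181.68861389160156, 361.7252502441406] [[ 425.57385   181.12766 ]
 [ 566.4791   -152.02524 ]
 [ 733.8163    -81.250824]
 [ 592.911     251.90207 ]]
plate [0.57028088 0.0640402 ] 0.2874148 [88.7195053100586, 128.5103302001953] [[509.5261  113.08481]
 [545.95544 -10.15404]
 [631.03564  14.99559]
 [594.6063  138.23444]]
orange [0.58391022 0.01819636] -1.2917081 [32.41163635253906, 88.49334716796875]
eye [[0.70443396 0.13234087 0.05      ]]
obj [[ 0.6506169  -0.25825137  0.045     ]]
knob [[ 0.72493165 -0.20556918  0.036     ]]
```

```bash
cat >> h.py <<'E'
def yaw(o): 
    m=R.from_rotvec(o["tool_rot"]).as_matrix(); return np.arctan2(m[1,0],m[0,0])
def plan(o,tgt,ty,g,ms=.06,mt=.17,n=8):
    p=np.array(o["tool_pos"]);y=yaw(o);out=[]
    for i in range(n):
        d=np.array(tgt)-p; L=np.linalg.norm(d); d=d*min(1,ms/max(L,1e-9)); dy=np.clip((ty-y+np.pi)%(2*np.pi)-np.pi,-mt,mt)
        c,s=np.cos(y),np.sin(y)
        row=[round(c*d[0]+s*d[1],3),round(s*d[0]-c*d[1],3),round(-d[2],3),round(-dy,3),g]
        out.append(row)
        a,b,e=row[:3]; p=p+[c*a+s*b,s*a-c*b,-e]; y-=row[3]
    print(out); print("end",p,y)
E
python3 - <<'E'
from station import ctrl
from h import *
o=ctrl.get_obs(); plan(o,[.543,.155,.22],1.858,0)
E
```

```text
[[np.float64(0.039), np.float64(-0.046), np.float64(0.001), np.float64(-0.17), 0], [np.float64(0.046), np.float64(-0.038), np.float64(0.001), np.float64(-0.17), 0], [np.float64(0.052), np.float64(-0.03), np.float64(0.001), np.float64(-0.17), 0], [np.float64(0.056), np.float64(-0.021), np.float64(0.001), np.float64(-0.17), 0], [np.float64(0.059), np.float64(-0.011), np.float64(0.001), np.float64(-0.17), 0], [np.float64(0.06), np.float64(-0.001), np.float64(0.001), np.float64(-0.17), 0], [np.float64(0.059), np.float64(0.01), np.float64(0.001), np.float64(-0.17), 0], [np.float64(0.057), np.float64(0.02), np.float64(0.001), np.float64(-0.17), 0]]
end [ 0.36236615 -0.18505966  0.22333526] 1.5828231752787085
```

>>> {"name": "apply_moves", "arguments": {"deltas": [[0.039, -0.046, 0, -0.17, 0], [0.046, -0.038, 0, -0.17, 0], [0.052, -0.03, 0, -0.17, 0], [0.056, -0.021, 0, -0.17, 0], [0.059, -0.011, 0, -0.17, 0], [0.06, -0.001, 0, -0.17, 0], [0.059, 0.01, 0, -0.17, 0], [0.057, 0.02, 0, -0.17, 0]]}}

```text
t: 1.8
tool_pos: [0.3592, -0.1723, 0.2319]
tool_rot: [2.164, 2.27, 0.003]
contact_force: [1.1, -0.3, -0.2]
opening: 0.0425
```

```bash
sed -i 's/out.append(row)/out.append([float(v) for v in row])/' h.py
python3 - <<'E'
from station import ctrl
from h import *
o=ctrl.get_obs(); print(o["tool_pos"],yaw(o),o["opening"]);plan(o,[.543,.155,.20],1.858,0)
E
```

```text
[ 0.35920479 -0.17231189  0.23190224] 1.6185293967762646 0.04254777696763161
[[0.051, 0.032, 0.005, -0.17, 0.0], [0.045, 0.04, 0.005, -0.069, 0.0], [0.042, 0.043, 0.005, -0.0, 0.0], [0.042, 0.043, 0.005, -0.0, 0.0], [0.042, 0.043, 0.005, -0.0, 0.0], [0.042, 0.043, 0.006, -0.0, 0.0], [0.01, 0.011, 0.001, -0.0, 0.0], [-0.0, -0.0, -0.0, -0.0, 0.0]]
end [0.54325636 0.15522398 0.19990224] 1.8575293967762645
```

>>> {"name": "apply_moves", "arguments": {"deltas": [[0.051, 0.032, 0.005, -0.17, 0], [0.045, 0.04, 0.005, -0.069, 0], [0.042, 0.043, 0.005, 0, 0], [0.042, 0.043, 0.005, 0, 0], [0.042, 0.043, 0.005, 0, 0], [0.042, 0.043, 0.006, 0, 0], [0.01, 0.011, 0.001, 0, 0], [0, 0, 0, 0, 0]]}}

```text
t: 2.8
tool_pos: [0.5465, 0.1715, 0.2022]
tool_rot: [1.852, 2.518, 0.005]
contact_force: [-0.0, 0.3, 0.1]
opening: 0.0427
```

Run:
```python
from station import ctrl
from h import *
o=ctrl.get_obs(); print(o["tool_pos"],yaw(o),o["opening"],o["contact_force"])
w=ctrl.get_image("wrist");cv2.imwrite("pics/w1.png",w["img"][:,:,::-1])
w=ctrl.get_image("top");cv2.imwrite("pics/t2.png",w["img"][:,:,::-1])
plan(o,[.543,.155,.105],1.858,0,ms=.03)
```

```text
[0.54654025 0.17150757 0.20217247] 1.8735266498190217 0.0427215293768041 [-0.02517051  0.28659609  0.14675728]
[[-0.004, -0.003, 0.03, 0.016, 0.0], [-0.005, -0.002, 0.03, -0.0, 0.0], [-0.005, -0.002, 0.03, -0.0, 0.0], [-0.001, -0.001, 0.007, -0.0, 0.0], [0.0, -0.0, 0.0, -0.0, 0.0], [0.0, -0.0, 0.0, -0.0, 0.0], [0.0, -0.0, 0.0, -0.0, 0.0], [0.0, -0.0, 0.0, -0.0, 0.0]]
end [0.54318431 0.15483009 0.10517247] 1.8575266498190217
```

View pics/w1.png

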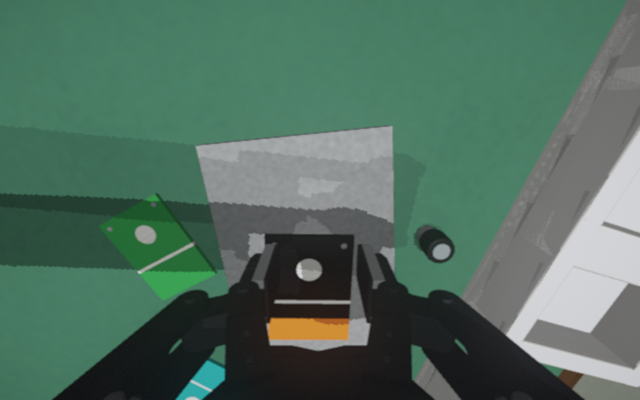

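View pics/t2.png

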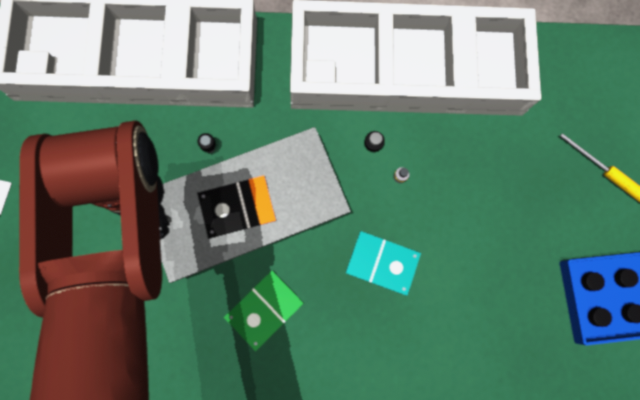

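Top view: the arm is to the left of the plate at about column 160, and the plate and all the bystanders are unmoved. The wrist view shows the fingers lined up with the plate's width. Next I'll descend behind its rear edge.

>>> {"name": "apply_moves", "arguments": {"deltas": [[-0.003, -0.003, 0.03, 0.016, 0], [-0.004, -0.002, 0.03, 0, 0], [-0.004, -0.002, 0.025, 0, 0], [0, 0, 0.004, 0, 0], [0, 0, 0.002, 0, 0], [0, 0, 0, 0, 0], [0, 0, 0, 0, 0], [0, 0, 0, 0, 0]]}}

```text
t: 3.9
tool_pos: [0.5461, 0.1497, 0.1171]
tool_rot: [1.882, 2.484, 0.017]
contact_force: [-0.2, -0.1, 0.2]
opening: 0.0422
```

Run:
```python
from station import ctrl
from h import *
o=ctrl.get_obs(); print(o["tool_pos"],yaw(o),o["opening"],o["contact_force"])
w=ctrl.get_image("wrist");cv2.imwrite("pics/w2.png",w["img"][:,:,::-1]);print(w["mount"])
w=ctrl.get_image("scene");cv2.imwrite("pics/s2.png",w["img"][:,:,::-1])
```

```text
[0.54613114 0.14965955 0.11711533] 1.8446176170175625 0.04215628657359488 [-0.18162137 -0.14115774  0.19247997]
[[-2.79552738e-04 -9.50602749e-01 -3.10409947e-01  8.00474175e-02]
 [ 9.99999957e-01 -2.39801201e-04 -1.66222266e-04 -7.58675770e-04]
 [ 8.35746653e-05 -3.10409980e-01  9.50602776e-01 -1.43880330e-01]
 [ 0.00000000e+00  0.00000000e+00  0.00000000e+00  1.00000000e+00]]
```

View pics/s2.png

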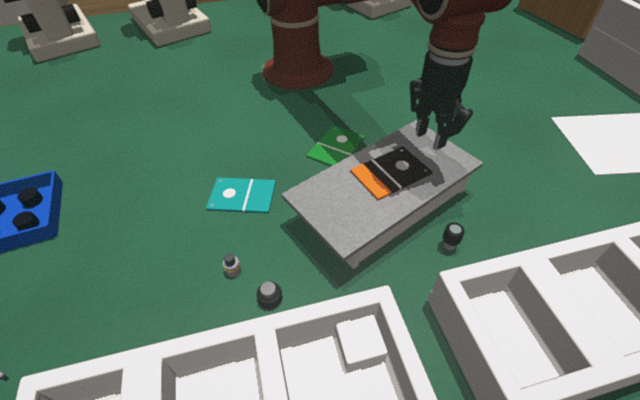

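View pics/w2.png

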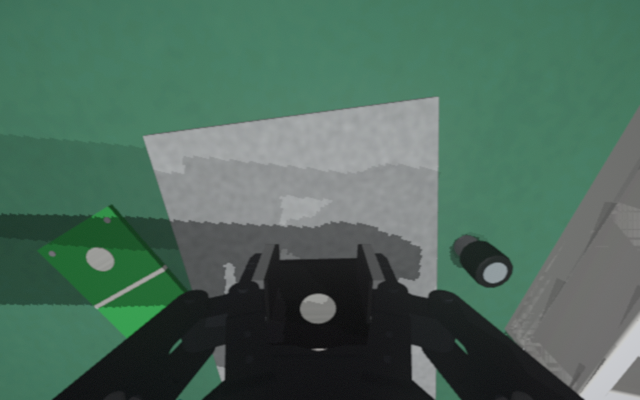

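>>> {"name": "apply_moves", "arguments": {"deltas": [[0.004, 0, 0.012, -0.013, 0], [0, 0, 0.01, 0, 0], [0, 0, 0.005, 0, 0], [0, 0, 0.001, 0, 0], [0, 0, 0, 0, 0], [0, 0, 0, 0, 0], [0, 0, 0, 0, 0], [0, 0, 0, 0, 0]]}}

```text
t: 5.0
tool_pos: [0.5455, 0.1538, 0.0865]
tool_rot: [1.864, 2.498, 0.016]
contact_force: [0.0, -0.1, -0.1]
opening: 0.0433
```

>>> {"name": "apply_moves", "arguments": {"deltas": [[0, 0, 0.002, 0, 0], [0, 0, 0.002, 0, 0], [0, 0, 0.001, 0, 0], [0, 0, 0, 0, 0], [0, 0, 0, 0, 0], [0, 0, 0, 0, 0], [0, 0, 0, 0, 0], [0, 0, 0, 0, 0]]}}

```text
t: 6.0
tool_pos: [0.5457, 0.1538, 0.0814]
tool_rot: [1.864, 2.497, 0.016]
contact_force: [0.1, 0.1, -0.2]
opening: 0.0428
```

Run:
```python
from station import ctrl
from h import *
o=ctrl.get_obs(); print(o["tool_pos"],yaw(o),o["opening"],o["contact_force"],o["tool_rot"])
w=ctrl.get_image("scene");cv2.imwrite("pics/s3.png",cv2.resize(w["img"][110:210,320:480,::-1],(800,500),interpolation=cv2.INTER_CUBIC))
w=ctrl.get_image("wrist");cv2.imwrite("pics/w3.png",w["img"][:,:,::-1])
```

```text
[0.54572618 0.15377958 0.08137298] 1.8590400886535252 0.042756086768936795 [ 0.05860796  0.11778518 -0.19951768] [1.86404881 2.49737907 0.01618761]
```

View pics/s3.png

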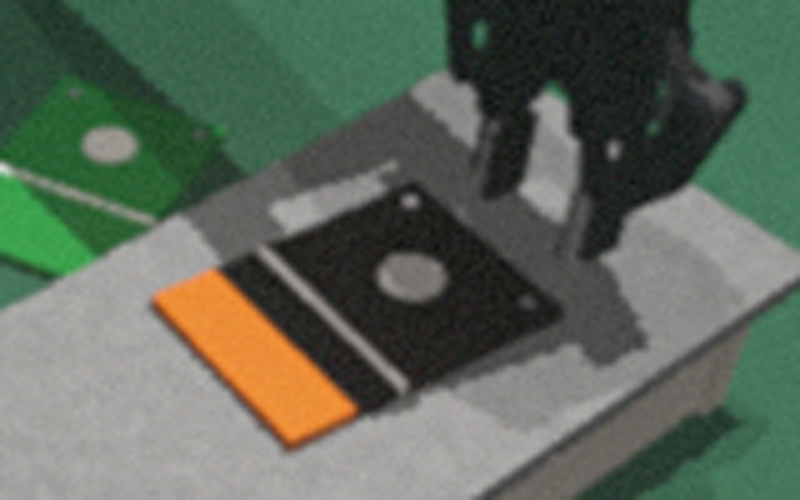

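View pics/w3.png

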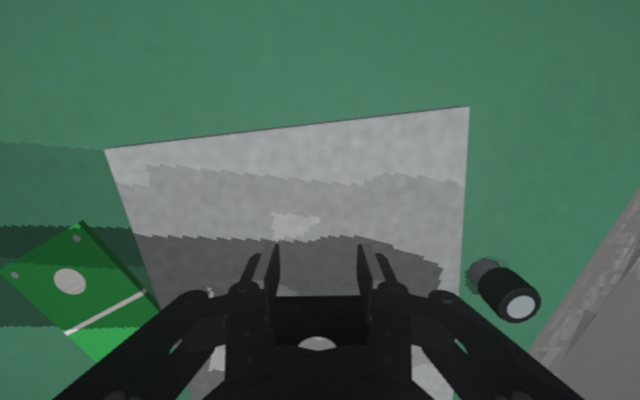

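The scene crop shows the fingertips just behind the plate's rear edge and still slightly above the ledge. I'll keep going down gently.

>>> {"name": "apply_moves", "arguments": {"deltas": [[0, 0, 0.001, 0, 0], [0, 0, 0.001, 0, 0], [0, 0, 0.001, 0, 0], [0, 0, 0, 0, 0], [0, 0, 0, 0, 0], [0, 0, 0, 0, 0], [0, 0, 0, 0, 0], [0, 0, 0, 0, 0]]}}

```text
t: 7.1
tool_pos: [0.546, 0.1538, 0.0788]
tool_rot: [1.864, 2.497, 0.016]
contact_force: [-0.9, 0.8, 0.5]
opening: 0.0425
```

>>> {"name": "apply_moves", "arguments": {"deltas": [[0, 0, 0.001, 0, 0], [0, 0, 0.001, 0, 0], [0, 0, 0, 0, 0], [0, 0, 0, 0, 0], [0, 0, 0, 0, 0], [0, 0, 0, 0, 0], [0, 0, 0, 0, 0], [0, 0, 0, 0, 0]]}}

```text
t: 8.1
tool_pos: [0.5462, 0.1538, 0.0788]
tool_rot: [1.864, 2.498, 0.015]
contact_force: [-0.3, -0.8, 1.6]
opening: 0.0428
```

>>> {"name": "apply_moves", "arguments": {"deltas": [[0, 0, -0.002, 0, 0], [-0.006, 0, 0, 0, 0], [-0.008, 0, 0, 0, 0], [-0.01, 0, 0, 0, 0], [-0.01, 0, 0, 0, 0], [-0.01, 0, 0, -0.015, 0], [-0.01, 0, 0, -0.015, 0], [-0.008, 0, 0, -0.015, 0]]}}

```text
t: 9.1
tool_pos: [0.5645, 0.0906, 0.0803]
tool_rot: [1.805, 2.543, 0.014]
contact_force: [-0.4, 2.1, -1.1]
opening: 0.0425
```

```bash
cat >> h.py <<'E'
LC=np.array([.5795,.0499]);LT=.4002
def tol(w):
    w=np.array(w)[:2]-LC; c,s=np.cos(LT),np.sin(LT); return np.array([c*w[0]+s*w[1],-s*w[0]+c*w[1]])
def plate_from(p,z=.086):
    # orange quad + white disc are robust to arm occlusion
    H,S,V,P=measure(p)
    xy=P[...,:2]; near=(np.abs(P[...,2]-.083)<.03)&(p["range_z"]>0)
    org=(H>5)&(H<25)&(S>140)&(V>90)&(np.hypot(P[...,0]-LC[0],P[...,1]-LC[1])<.35)
    c=max(cv2.findContours(org.astype(np.uint8),cv2.RETR_EXTERNAL,cv2.CHAIN_APPROX_NONE)[0],key=cv2.contourArea)
    w=ray(p,c[:,0,:],z)[:,:2]; l=np.array([tol(a) for a in w]).astype(np.float32)*1000
    r=cv2.minAreaRect(l); B=cv2.boxPoints(r); e=[B[1]-B[0],B[2]-B[1]]; L=max(e,key=np.linalg.norm); L=L if L[0]>0 else -L
    print("orange centre (ledge mm)",r[0],"size",r[1],"rel yaw",np.arctan2(L[1],L[0]),"y corners",np.sort(B[:,1]),"x",np.sort(B[:,0]))
E
cat > look.py <<'E'
import sys;from station import ctrl
from h import *
n=sys.argv[1]
o=ctrl.get_obs(); print(o["t"],o["tool_pos"],yaw(o)-LT-np.pi/2,"tcp ledge",tol(o["tool_pos"]),o["contact_force"])
for k in ("top","scene"):
    w=ctrl.get_image(k);cv2.imwrite(f"pics/{k}{n}.png",w["img"][:,:,::-1]);print(k);plate_from(w)
E
python3 look.py 4
```

```text
9.1 [0.56446418 0.09063249 0.08034316] -0.06429824391125694 tcp ledge [0.00202174 0.04337193] [-0.38318181  2.13442157 -1.08347488]
top
orange centre (ledge mm) (-8.00918197631836, -81.58506774902344) size (31.790481567382812, 89.13123321533203) rel yaw -0.07030419 y corners [-100.57161   -94.31047   -68.859665  -62.598526] x [-53.581287 -51.348125  35.32976   37.562923]
scene
orange centre (ledge mm) (-6.910701751708984, -83.6325454711914) size (33.443302154541016, 91.54582214355469) rel yaw -0.057423383 y corners [-102.95363   -97.699646  -69.565445  -64.31146 ] x [-53.567856 -51.648483  37.82708   39.746452]
```

View pics/top4.png

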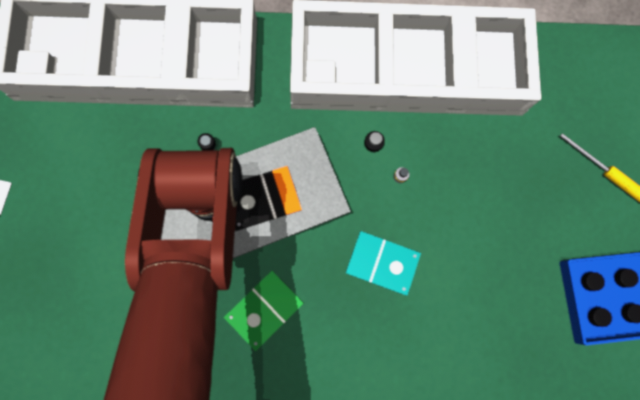

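View pics/scene4.png

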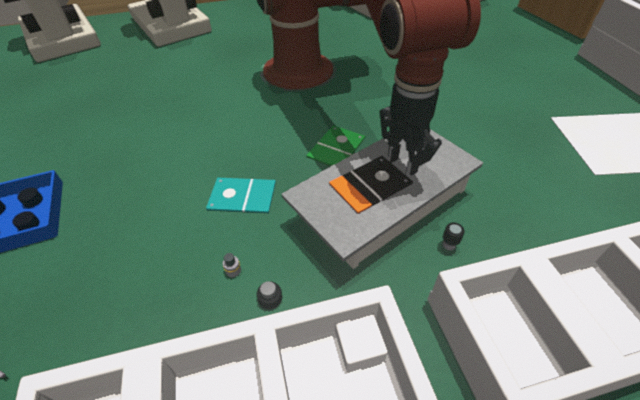

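Both views show the plate sliding flat with the orange leading. Its leading edge is at about y=-98 mm in the ledge frame, with the yaw error down to -0.065 rad and no bystanders disturbed. I'll go on pushing.

>>> {"name": "apply_moves", "arguments": {"deltas": [[-0.008, 0.001, 0, -0.012, 0], [-0.01, 0, 0, -0.012, 0], [-0.01, 0.001, 0, -0.012, 0], [-0.01, 0, 0, -0.012, 0], [-0.01, 0, 0, -0.012, 0], [-0.01, 0, 0, -0.004, 0], [-0.01, 0, 0, 0, 0], [-0.008, 0, 0, 0, 0]]}}

```text
t: 10.2
tool_pos: [0.5963, 0.0161, 0.0815]
tool_rot: [1.718, 2.603, 0.012]
contact_force: [-1.0, 2.3, -0.1]
opening: 0.0424
```

```bash
python3 look.py 5
```

```text
10.2 [0.59625401 0.01611189 0.08152912] 0.003754768186024826 tcp ledge [ 0.00226623 -0.03764568] [-1.04173816  2.27345585 -0.06751124]
top
orange centre (ledge mm) (2.1533279418945312, -162.98045349121094) size (89.20376586914062, 33.23359298706055) rel yaw 0.02438637 y corners [-180.67989 -178.50475 -147.45616 -145.28102] x [-42.840477 -42.030113  46.33677   47.147133]
scene
orange centre (ledge mm) (3.153778076171875, -163.7540740966797) size (91.75383758544922, 33.073612213134766) rel yaw 0.016315222 y corners [-181.03714 -179.54022 -147.96793 -146.47101] x [-42.986824 -42.447243  48.7548    49.29438 ]
```

View pics/top5.png

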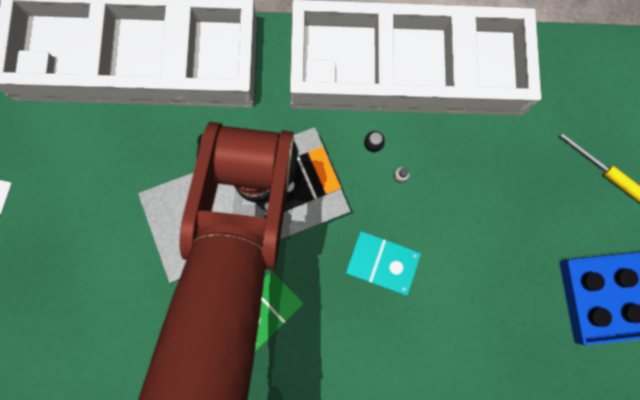

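The plate is now square to within about 0.02 rad and centred to about 2 mm. Its leading edge is level with the ledge end near (327,170). It needs about 40 mm more.

>>> {"name": "apply_moves", "arguments": {"deltas": [[-0.007, 0, 0.001, 0.005, 0], [-0.008, 0, 0, 0.005, 0], [-0.008, 0, 0, 0, 0], [-0.006, 0, 0, 0, 0], [-0.005, 0, 0, 0, 0], [-0.003, 0, 0, 0, 0], [-0.001, 0, 0, 0, 0], [0, 0, 0, 0, 0]]}}

```text
t: 11.3
tool_pos: [0.6122, -0.021, 0.0815]
tool_rot: [1.731, 2.593, 0.013]
contact_force: [-0.7, 1.8, 1.4]
opening: 0.0427
```

```bash
python3 look.py 6
```

```text
11.3 [ 0.612205   -0.02098673  0.08154282] -0.007039452524536305 tcp ledge [ 0.0025031  -0.07802744] [-0.74220213  1.8380107   1.39825949]
top
orange centre (ledge mm) (0.7606658935546875, -202.9077911376953) size (92.75170135498047, 33.02745056152344) rel yaw 0.019458747 y corners [-220.32076 -218.51604 -187.29955 -185.49483] x [-45.927723 -45.28509   46.806423  47.449055]
scene
orange centre (ledge mm) (2.1322097778320312, -203.5963134765625) size (94.13155364990234, 33.63072967529297) rel yaw 0.017830074 y corners [-221.24815 -219.56987 -187.62276 -185.94447] x [-45.22589 -44.62628  48.8907   49.49031]
```

View pics/top6.png

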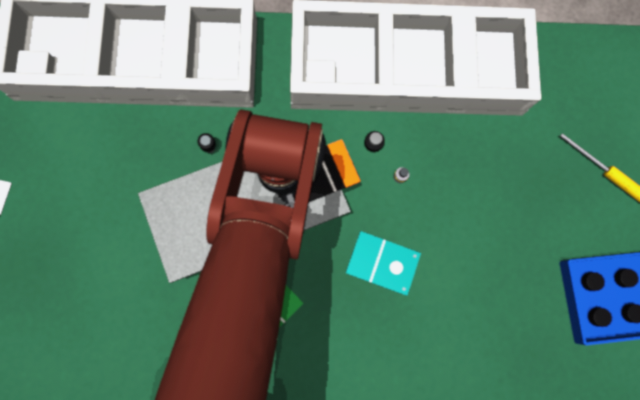

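View pics/scene6.png

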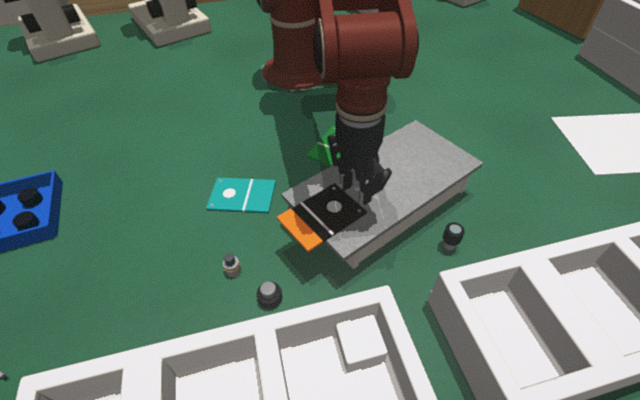

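The orange band is fully past the end at (345,165) in the top view, with about 39.5 mm of overhang and a yaw of about 0.018 rad. I'll back the hand away along the ledge, then lift it.

>>> {"name": "apply_moves", "arguments": {"deltas": [[0.006, 0, 0, 0, 0], [0.012, 0, 0, 0, 0], [0.015, 0, 0, 0, 0], [0.01, 0, -0.01, 0, 0], [0.005, 0, -0.03, 0, 0], [0, 0, -0.04, 0, 0], [0, 0, -0.04, 0, 0], [0, 0, -0.02, 0, 0]]}}

```text
t: 12.4
tool_pos: [0.5864, 0.0303, 0.2245]
tool_rot: [1.728, 2.598, 0.01]
contact_force: [0.5, 0.4, -0.1]
opening: 0.0427
```

>>> {"name": "apply_moves", "arguments": {"deltas": [[0.03, -0.03, 0, 0, 0], [0.04, -0.04, 0, 0, 0], [0.04, -0.04, 0, 0, 0], [0.04, -0.04, 0, 0, 0], [0.03, -0.03, 0, 0, 0], [0, 0, 0, 0, 0], [0, 0, 0, 0, 0], [0, 0, 0, 0, 0]]}}

```text
t: 13.4
tool_pos: [0.3448, 0.1298, 0.2188]
tool_rot: [1.726, 2.595, 0.013]
contact_force: [0.7, -0.0, 0.0]
opening: 0.043
```

```bash
python3 look.py 7
python3 - <<'E'
from station import ctrl
from h import *
p=ctrl.get_image("top"); H,S,V,P=measure(p)
win=np.zeros((400,640),bool);win[110:290,125:380]=1
org=win&(H>5)&(H<25)&(S>140)&(V>90)
k=cv2.morphologyEx((win&(P[...,0]>.55)&((V<80)&(P[...,2]>.06)&(P[...,2]<.1)|org)).astype(np.uint8),cv2.MORPH_CLOSE,np.ones((9,9)))
c,th,sz,B=rect(p,k,.086);print("plate",tol(c),th-LT,sz)
cv2.imwrite("pics/z7.png",cv2.resize(p["img"][100:230,240:440,::-1],(800,520),interpolation=cv2.INTER_CUBIC))
for n,uv,z in(("eye",(207,142),.05),):pass
E
```

```text
13.4 [0.34482338 0.12979563 0.21876034] -0.0035603352167266067 tcp ledge [-0.18500565  0.16501313] [ 0.72077793 -0.04923294  0.03278696]
top
orange centre (ledge mm) (0.7611312866210938, -202.931640625) size (92.75170135498047, 33.12714767456055) rel yaw 0.019458747 y corners [-220.39444 -218.58972 -187.27356 -185.46884] x [-45.928226 -45.283657  46.80592   47.45049 ]
scene
orange centre (ledge mm) (2.5869674682617188, -203.5778350830078) size (93.2215347290039, 33.65144729614258) rel yaw 0.017830288 y corners [-221.23192 -219.56984 -187.58583 -185.92375] x [-44.316383 -43.7164    48.890335  49.49032 ]
plate [ 1.77007894e-05 -1.54531656e-01] 0.015609264 [92.74554443359375, 130.0741729736328]
```

View pics/z7.png

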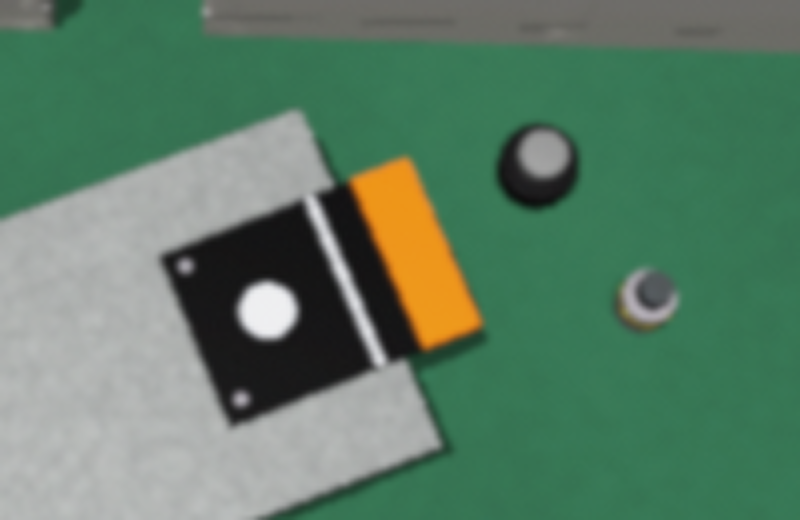

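View pics/scene7.png

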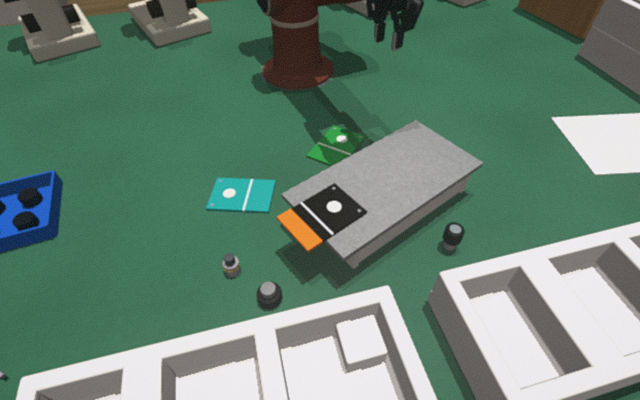

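The zoomed top view shows the ledge edge crossing the black strip about midway between the orange band and the white line, so the overhang is right. The plate is flat, square and centred, the bystanders are where they were, and the hand is clear. I'll hand in the job.

```bash
python3 -c "
from station import ctrl
print(ctrl.finish_job())"
```

```text
the job is handed in; nothing more can be done
None
```

The black plate is in the inspection position and the job is handed in. I pushed its rear edge along the ledge with two half-open fingertips, squared it up on the way, then backed off and lifted the hand clear. The robot's clock read about 13.5 s of the 38 s allowed.

Last checks, made after the hand was away:

| Check | Result |
|---|---|
| Overhang | about 39.5 mm (top camera), 40.4 mm (scene camera) |
| Orange band | fully past the ledge end |
| White line | about 10 mm inside the ledge |
| Sideways offset from the ledge's middle | about 0 mm fitting the whole plate; 1–3 mm from the orange band alone |
| Angle to the ledge | about 0.016 rad |
| Flatness | looks flat in both camera views |
| Bystanders | eyepiece, objective and focus knob look unmoved |

No check failed. The measurements disagreed only by those 1–3 mm, about the 2 mm calibration accuracy.

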